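# Carry a finished router plate on the lifter blade into its cradle

### The arm

A 6-joint arm with a two-finger parallel gripper is mounted at the origin on the work surface. World frame = base frame: x ahead of the robot, y to its left, z up, the work surface at z = 0. Lengths are in m, angles in rad, forces in N, time in s.
With the tool pointing down it reaches from about 0.4 to 0.825 m from the base axis. Payload 7 kg.
Tool frame: the origin (TCP) lies midway between the tips of the shut fingers; the grasp point (between the pads) lies 19 mm behind it; z points along the fingers, y is the line along which they close (so a half turn about z gives the same grasp; the last joint's range is limited). The gripper opens to 85 mm and grips with 20 to 120 N. Pads are 22 mm wide; open, the fingers measure 114 mm over their backs; the gripper's body (76 mm by 85 mm) begins 54 mm behind the grasp point. The pads swing forward as they close: fully open they stand 13 mm farther back than shut.
Start: joints at [1.627, 0.359, 0.012, 0, -1.224, -0.288], TCP at [0.155, 0.657, 0.231] pointing down, gripper open.
Joint ranges: [-3.07, 3.07], [-1.43, 2.12], [-1.02, 1.25], [-3.03, 1.67], [-3.05, -0], [-3.03, 3.03]. Speed limits (rad/s): [2.39, 2.39, 3.01, 3.14, 3.14, 3.14].

### API

Orientations are given as a unit quaternion [w, x, y, z].
In Python, from rig import status, read_camera, camera_info, order gives the robot as it stands.
- The arm moves only by the tool servo_tool, never from a script. Its arguments are lists of equal length, an entry for each row: "translation": the shift along the tool's x, y, z in m, a list of three; "roll": the turn about the tool's z in rad; "grip": the finger opening in m, from 0 to 0.0854. In form: {"translation": [[x, y, z], ...], "roll": [roll, ...], "grip": [grip, ...]}. A call has 1 to 20 rows; each row shifts and turns the commanded pose from where the row before left it, along the tool's axes as they then stand; what a row does not reach is not made up. A row lasts 1/10 s, in which the tool goes at most 50 mm and 8.59 degrees, less where a joint would pass 70% of its speed; a pose out of reach is approached as far as the arm can. A call is refused whole if a number of a shift passes 0.05 or a number of a turn 0.15, either way. A call with a gripper value outside its range is refused whole. The fingers move at their own pace and stop on an object; "force" is the grip in N (left out, the last holds). Time passes only in rows, so rows that do not move let the fingers close. It gives the time, the measured TCP pose, the force, the opening and the grip force at its end, in the units of the state.
- status.read_state(): the state, without advancing time (a new reading comes with each control period).
- read_camera(name): name is "scene" or "side" or "wrist"; returns the picture (400x640x3 uint8, blue, green, red); there is no depth.
- camera_info(name): a dict with "fov_y" (degrees; the focal length in pixels is half the picture's height over the tangent of half this angle, whatever the lens; pixels are square), "cx", "cy" (the principal point, pixels), "R" (3x3) and "t" (3): a world point X has camera coordinates R X + t. Camera axes: x right, y down, z forward; pixel columns grow to the right and rows downward; lengths in m; the calibration is good to about 2 mm. A picture is of the moment at which its call begins: read the wrist's pose just before it. camera_info takes no time and is no camera call; for the wrist camera it gives the pose at the moment of the call.
- order.sign_off(): hands the job in; it is judged then, once.
The state is a dict: "time_s": time; "joint_pos": joint angles; "joint_velocities": joint speeds; "joint_efforts": joint torques, N m; "ee_pos": TCP position; "tool_rot": TCP orientation; "force": force on the tool from outside, world axes, zero at the start; "ft_torque": the same for the moment, N m; "opening": finger opening in m; "finger_force": force on a finger pad.
Only numpy, scipy, OpenCV 4.12 (cv2) and the standard library are available. Lean on these libraries where they do the work, as an engineer would, in place of code of your own. Each camera call takes 0.05 s, during which the arm holds its last target. There are 200 camera calls.

### The job

The router plate on the plain trestle has just been ground and polished and must not be touched by the gripper. Pick up the flat lifter, take the plate up on its blade and carry it balanced and level to the cradle, setting it gently down so that it lies flat on the rails inside the four corner lips. Then lay the lifter flat on the bench, clear of both stands, without disturbing the other things.

Things in the scene. Friction and masses are not known exactly. Their poses are not given: they have to be found in the camera images.
- plate: Bare aluminium router sole plate, 80 mm (its x) x 120 mm (its y) x 6 mm, 28 mm hole in the middle, about 130 g. Loose; starts lying flat across the two rails of the trestle. Origin: centre of its underside; z up. Either way round is the same.
- lifter: Flat lifter lying on the bench, 230 mm long, 180 g. Dark wooden flat-sided handle, 26 wide, 36 tall, from x = -70 to +35 mm; from it a level steel blade 44 wide, 4 thick, runs on to x = +160 mm. The undersides of both are flush (z = 0), so it lies flat. Origin: underside, in the handle 35 mm behind its front end, a good place to grip across y from above. x points to the blade tip.
- lifter_tip (a point): middle of the blade's front edge on its top face, 160 mm ahead of the lifter's origin along its x
- trestle: Fixed plain wooden stand without lips: base 110 (x) x 150 (y) x 12 mm with two rails along x, 104 mm long, each from 32 to 72 mm either side of the middle, flat tops 58 mm above the bench. The 64 mm wide channel between them runs along x, open at both ends and above, its floor at 12 mm. Origin: centre of its underside. May be on the left or the right.
- cradle: Fixed wooden stand built like the trestle (same rails and channel along x, rail tops at 58 mm), on the other side, plus an L-shaped lip at each corner, 8 mm above the rail tops, not reaching into the channel. Lips' inner faces: 46 mm from the middle along x, 66 mm along y (plate has 6 mm play each way). Plate x goes along cradle x, either way round. Origin: centre of its underside.
- glue_bottle: Bystander: white glue bottle with an orange cap, 60 mm across, 170 mm tall, upright. Origin: middle of its underside.
- oil_can: Bystander: dark steel can, 64 mm across, 130 mm tall, upright. Origin: middle of its underside.
- offcut: Bystander: pale wood offcut 120 x 50 x 30 mm, long along its x. Origin: middle of its underside.
- hammer: Bystander: hammer lying on the bench, long along its x. Origin: its underside, near the middle of its length.
- jar: Bystander: glass jar, 68 mm across, 100 mm tall, upright. Origin: middle of its underside.
- sanding_block: Bystander: cork sanding block 110 x 60 x 20 mm, long along its x. Origin: middle of its underside.
- tape_roll: Bystander: roll of paper tape, 96 mm across, 25 mm high, lying flat. Origin: middle of its underside.
There are look-alikes about, which are no part of the job. There is more than one size of the plate; the job needs the smaller. There is more than one size of the lifter; the job needs the larger.

How it is judged:
By the outcome, as a careful person would: the job done as asked, in the order asked, and still so for the second after the job is handed in, with the robot touching nothing.
It also fails if it takes over 61 s, if anything falls off the work surface, if the arm or the gripper's body presses on something with over 40 N, if the wrist force passes 120 N, or if a joint passes its speed limit or range.

## Working session

There is one attempt and no reset: what is moved stays moved. The work goes in short steps, Python scripts to look and compute and a tool call to move; the robot and the scene stay as the last step left them, time stands still between calls to the robot, and variables do not carry over. Pictures are saved under pics/ and viewed, at most 10 in all, crops included, and the job is handed in when it is done.

Besides the shell and the picture viewer there is one more tool, called after "Request:" as name(argument=value, ...) on one line, values as JSON. servo_tool: Moves the arm, as the interface text tells. Its arguments: {"type":"object","properties":{"translation":{"type":"array"},"roll":{"type":"array"},"grip":{"type":"array"},"force":{"type":"number"}},"required":["translation","roll","grip"]}

```bash
ls; mkdir -p pics; python3 - <<'E'
from rig import status, read_camera, camera_info
import cv2,json
for n in ("scene","side"):
    cv2.imwrite(f"pics/{n}0.png",read_camera(n)); c=camera_info(n); print(n,c)
print(status.read_state())
E
```

```text
pics
scene {'fov_y': 53.65808867555015, 'cx': 320.0762374951904, 'cy': 199.08519622836434, 'R': array([[ 0.76976153,  0.63823074, -0.01134482],
       [ 0.46833251, -0.5767475 , -0.66934818],
       [-0.43374168,  0.50992533, -0.74286224]]), 't': array([-0.40152013, -0.19455153,  1.57309351])}
side {'fov_y': 44.51189740320207, 'cx': 317.1300685883134, 'cy': 196.82329724736582, 'R': array([[ 0.85886324, -0.51219828,  0.00261841],
       [-0.34841926, -0.58796749, -0.7299988 ],
       [ 0.37544367,  0.62605684, -0.68344341]]), 't': array([-0.40114706,  0.24697856,  1.68436852])}
{'time_s': 0.1, 'joint_pos': array([ 1.62708933e+00,  3.59313066e-01,  1.11597350e-02, -3.08900547e-04,
       -1.22410260e+00, -2.88114016e-01]), 'joint_velocities': array([-0.00015051, -0.00045582,  0.00135377, -0.00173026,  0.00112054,
        0.00096665]), 'joint_efforts': array([-1.82070631e-03, -5.84766698e+01,  2.94108599e+01,  6.95461795e+00,
       -3.10903255e-03,  8.09639630e-06]), 'ee_pos': array([0.15499893, 0.65652299, 0.23046276]), 'tool_rot': array([ 7.43891348e-04,  9.93283537e-01, -1.15703337e-01, -1.80203502e-05]), 'force': array([ 0.36522401,  0.02085349, -0.19942769]), 'ft_torque': array([-0.04226773,  0.05776467,  0.01528195]), 'finger_force': 0.0, 'opening': 0.08521716426303767}
```

View pics/scene0.png

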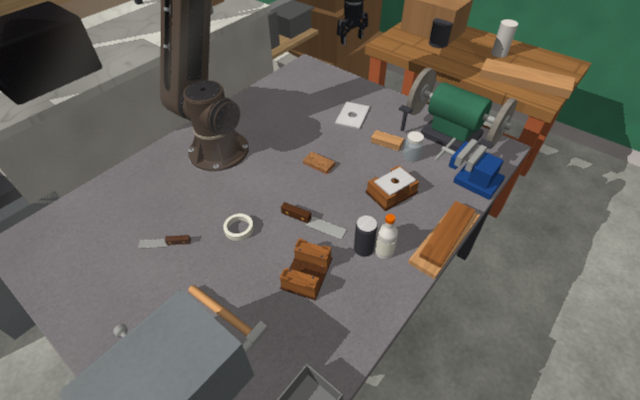

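View pics/side0.png

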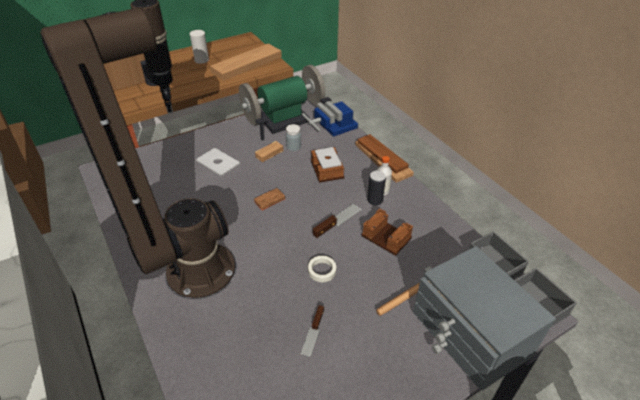

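Candidates in the scene view. Plates: on the stand without lips (395,182), and on the bench (352,115). Lifters: (313,220) and (165,241), which looks smaller. Stands: plain one under the plate (392,188), lipped one (306,270). I choose the plate on the trestle, the lifter at (313,220) and the lipped stand. I'll measure them and check in one crop.

```bash
cat > h.py <<'E'
import numpy as np, cv2
from rig import status, read_camera, camera_info
def ray(c,uv,z):
    f=200/np.tan(np.radians(c['fov_y'])/2); uv=np.atleast_2d(uv).astype(float)
    d=np.c_[(uv[:,0]-c['cx'])/f,(uv[:,1]-c['cy'])/f,np.ones(len(uv))]@c['R']
    o=-c['R'].T@c['t']; return o+d*((z-o[2])/d[:,2])[:,None]
def proj(c,X):
    f=200/np.tan(np.radians(c['fov_y'])/2); p=np.atleast_2d(X)@c['R'].T+c['t']
    return p[:,:2]/p[:,2:]*f+[c['cx'],c['cy']]
def rect(P):  # metric min-area rect of world points: centre, sizes, long-axis angle
    (c,(w,h),a)=cv2.minAreaRect((P[:,:2]*1000).astype(np.float32))
    if w<h: w,h,a=h,w,a+90
    return np.round(c,1),round(w,1),round(h,1),round((a+90)%180-90,1)
def blob(m,seed,r=4):
    n,l,s,_=cv2.connectedComponentsWithStats(m.astype(np.uint8),connectivity=4)
    p=l[seed[1]-r:seed[1]+r+1,seed[0]-r:seed[0]+r+1]; p=p[p>0]
    k=np.bincount(p).argmax(); ys,xs=np.nonzero(l==k); return np.c_[xs,ys]
E
python3 - <<'E'
from h import *
S={n:(cv2.imread(f"pics/{n}0.png"),camera_info(n)) for n in("scene","side")}
seeds={"scene":{"plate":(382,185),"bigplate":(345,118),"blade":(325,227),"sblade":(152,244)},
"side":{"plate":(322,162),"bigplate":(212,165),"blade":(347,215),"sblade":(309,345)}}
z={"plate":.064,"bigplate":.006,"blade":.004,"sblade":.004}
for n,(im,c) in S.items():
    hsv=cv2.cvtColor(im,cv2.COLOR_BGR2HSV)
    for k,s in seeds[n].items():
        print(n,k,hsv[s[1],s[0]],end=' ')
        m=(hsv[...,2]>135)&(hsv[...,1]<60)
        try:
            B=blob(m,s); print(len(B),rect(ray(c,B,z[k])))
        except Exception as e: print(e)
a=cv2.resize(S["scene"][0][130:310,270:430],None,fx=2.5,fy=2.5,interpolation=cv2.INTER_CUBIC)
b=cv2.resize(S["side"][0][135:255,290:450],None,fx=2.5,fy=2.5,interpolation=cv2.INTER_CUBIC)
o=np.zeros((450,800,3),np.uint8);o[:450,:400]=a;o[:300,400:]=b
cv2.imwrite("pics/crop.png",o)
E
```

```text
scene plate [ 15   7 207] 595 (array([657.7, 237.9]), 126.8, 86.0, 76.3)
scene bigplate [ 13   9 209] 619 (array([273.5, 514.8]), 178.8, 114.0, -70.6)
scene blade [ 30   8 163] 393 (array([574.5, -34.2]), 128.5, 46.9, 13.0)
scene sblade [ 30   8 154] 221 (array([ 184.2, -435.2]), 90.8, 34.9, 42.6)
side plate [ 20  11 206] 376 (array([657.9, 233.3]), 129.7, 84.4, 75.4)
side bigplate [ 24  13 200] 656 (array([274.1, 515.4]), 173.0, 118.8, -70.3)
side blade [ 30  12 154] 234 (array([572.3, -37.2]), 129.6, 44.3, 12.7)
side sblade [ 23  13 157] 272 (array([ 180.2, -436.6]), 91.3, 31.5, 42.1)
```

View pics/crop.png

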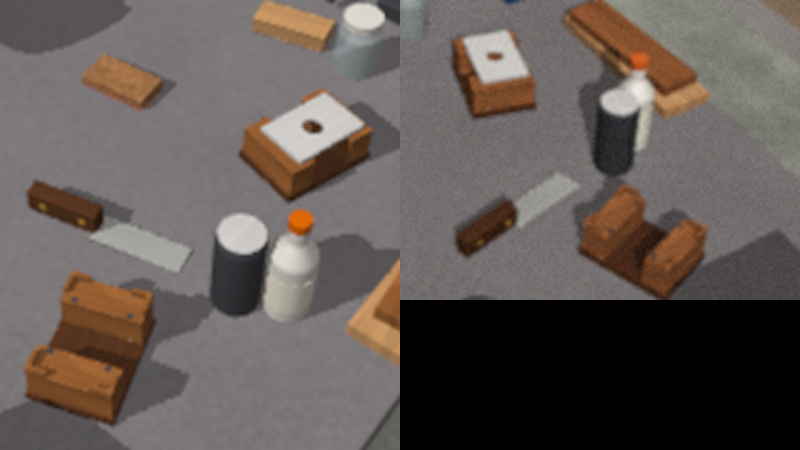

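Plate (80x120) and lifter (blade ~125x44) are the right sizes. The crop shows the trestle at crop (305,145) and the lipped cradle at (90,345), with the can and bottle near the lifter's tip. Next I'll work out headings, the cradle estimate, and the wrist camera's offset.

```bash
python3 - <<'E'
from h import *
S={n:(cv2.imread(f"pics/{n}0.png"),camera_info(n)) for n in("scene","side")}
c=S["scene"][1]; h=ray(c,(296,209),.036)[0]; t=ray(c,(345,234),.004)[0]; print("handle,tip",h[:2],t[:2],np.degrees(np.arctan2(*(t-h)[1::-1])))
for n,sd in (("scene",[(315,250),(300,275),(372,188)]),("side",[(372,225),(398,240),(322,170)])):
    im,c=S[n]; hsv=cv2.cvtColor(im,cv2.COLOR_BGR2HSV)
    for s in sd:
        m=(hsv[...,0]<20)&(hsv[...,1]>110)&(hsv[...,2]>60)
        B=blob(m,s); P=ray(c,B,.04); print(n,hsv[s[1],s[0]],len(B),rect(P),P.mean(0)[:2])
    print("can/bottle",[ray(c,p,0)[0][:2] for p in ([(366,252),(386,255)] if n=="scene" else [(375,202),(384,192)])])
w=camera_info("wrist"); s=status.read_state()
print(w['fov_y'],w['cx'],w['cy'],"pos",-w['R'].T@w['t'],"R",w['R'].round(3))
E
```

```text
handle,tip [ 0.46607672 -0.0577956 ] [ 0.64132546 -0.01760782] 12.915675071129531
scene [ 13 171 145] 1920 (array([ 640.9, -206.9]), 180.3, 120.3, -70.0) [ 0.6449563  -0.21145225]
scene [ 14 171 161] 1920 (array([ 640.9, -206.9]), 180.3, 120.3, -70.0) [ 0.6449563  -0.21145225]
scene [ 13 168 123] 628 (array([655.6, 226.2]), 181.5, 135.4, 75.9) [0.66604118 0.19099228]
can/bottle [array([ 0.73323914, -0.02960768]), array([7.87916407e-01, 5.27894267e-04])]
side [ 12 172 132] 1130 (array([ 633., -210.]), 170.5, 153.9, -70.2) [ 0.62721648 -0.21486245]
side [ 12 163 125] 1130 (array([ 633., -210.]), 170.5, 153.9, -70.2) [ 0.62721648 -0.21486245]
side [ 11 165 139] 422 (array([647.2, 223.1]), 206.4, 118.7, 73.0) [0.6235949  0.18769326]
can/bottle [array([ 0.71137295, -0.03623944]), array([ 0.77685699, -0.00720437])]
67.05274393181611 320.0087446933184 200.07647721030452 pos [0.23619051 0.63712997 0.37381774] R [[-0.229 -0.973  0.001]
 [-0.921  0.217  0.324]
 [-0.315  0.074 -0.946]]
```

Request:
servo_tool(translation=[[0.03,0.014,-0.004],[0.03,0.014,-0.004],[0.03,0.014,-0.004],[0.03,0.014,-0.004],[0.03,0.014,-0.004],[0.03,0.014,-0.004],[0.03,0.014,-0.004],[0.03,0.014,-0.004],[0.03,0.014,-0.004],[0.03,0.014,-0.004],[0.03,0.014,-0.004],[0.03,0.014,-0.004],[0.03,0.014,-0.004],[0.03,0.014,-0.004],[0.03,0.014,-0.004],[0.03,0.014,-0.004],[0.03,0.014,-0.004],[0.03,0.014,-0.004],[0.03,0.014,-0.004],[0,0,0]], roll=[0,0,0,0,0,0,0,0,0,0,0,0,0,0,0,0,0,0,0,0], grip=[0.085,0.085,0.085,0.085,0.085,0.085,0.085,0.085,0.085,0.085,0.085,0.085,0.085,0.085,0.085,0.085,0.085,0.085,0.085,0.085])

```text
time_s: 2.1
ee_pos: [0.6511, 0.2643, 0.3064]
tool_rot: [0.001, 0.993, -0.117, -0.0]
force: [0.0, 0.1, -0.4]
opening: 0.0848
finger_force: 0.0
```

```bash
python3 - <<'E'
from h import *
import pickle
s=status.read_state(); c=camera_info("wrist"); im=read_camera("wrist"); c2=camera_info("wrist")
print(s['ee_pos'],s['tool_rot'],s['joint_velocities'].round(3),np.abs(c['t']-c2['t']).max())
cv2.imwrite("pics/w1.png",im); pickle.dump(c,open("w1.pkl","wb"))
hsv=cv2.cvtColor(im,cv2.COLOR_BGR2HSV); p=proj(c,[.6579,.235,.064])[0]; print(p)
q=proj(c,[[.645,.200,.064]])[0].astype(int)
B=blob((hsv[...,2]>135)&(hsv[...,1]<60),q); print(rect(ray(c,B,.064)),len(B))
E
```

```text
[0.65111065 0.2643406  0.30639439] [ 6.65480681e-04  9.93094343e-01 -1.17316303e-01 -2.59905741e-04] [ 0.046 -0.021 -0.041 -0.02   0.014 -0.046] 0.0014224145723493176
[340.67737385 154.38770999]
(array([659.6, 240.1]), 121.6, 81.5, 75.6) 5604
```

View pics/w1.png

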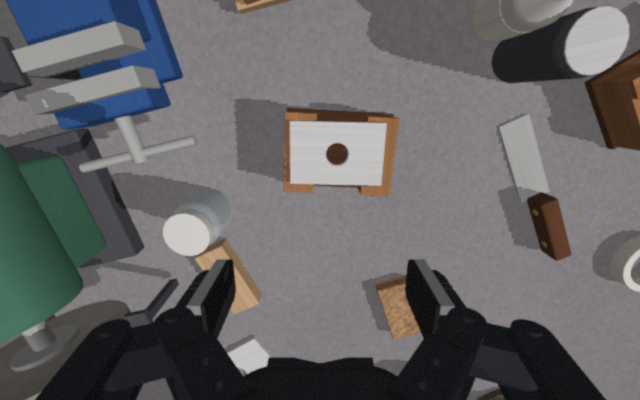

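The wrist view shows the plate (337,153) on the trestle, the lifter (535,185) and the cradle at the right edge. The arm was still settling, so I'll retake and measure.

```bash
python3 - <<'E'
from h import *
import pickle
read_camera("wrist");read_camera("wrist")
s=status.read_state(); c=camera_info("wrist"); im=read_camera("wrist")
print(s['ee_pos'],s['tool_rot'],s['joint_velocities'].round(3))
cv2.imwrite("pics/w2.png",im); pickle.dump(c,open("w2.pkl","wb"))
hsv=cv2.cvtColor(im,cv2.COLOR_BGR2HSV)
m=(hsv[...,2]>130)&(hsv[...,1]<60)
B=blob(m,(310,155)); print("plate",rect(ray(c,B,.064)),len(B))
B=blob(m,(518,150)); print("blade",rect(ray(c,B,.004)),len(B))
for v in (60,90,110,130):
    o=(hsv[...,0]<22)&(hsv[...,1]>100)&(hsv[...,2]>v)
    o[:, :270]=0;o[:100]=0;o[205:]=0;o[:,410:]=0
    ys,xs=np.nonzero(o);P=ray(c,np.c_[xs,ys],.058); print("trestle",v,len(xs),rect(P))
o=(hsv[...,0]<22)&(hsv[...,1]>80)&(hsv[...,2]>30)&(hsv[...,2]<110);o[:190]=0;o[265:]=0;o[:,:520]=0;o[:,580:]=0
ys,xs=np.nonzero(o);print("handle",len(xs),rect(ray(c,np.c_[xs,ys],.036)))
st=im[100:200,270:410]; cv2.imwrite("pics/t.png",cv2.resize(st,None,fx=5,fy=5,interpolation=cv2.INTER_CUBIC))
for x in (295,310,365,380): print(x,hsv[100:205:3,x].tolist())
E
```

```text
[0.64847593 0.26691406 0.30651551] [ 2.96950496e-04  9.93253044e-01 -1.15965495e-01 -5.53323878e-04] [ 0.018 -0.011 -0.006  0.001  0.     0.001]
plate (array([659.6, 240. ]), 121.4, 81.5, 75.2) 5663
blade (array([467.6, -17.4]), 439.1, 316.6, 38.6) 19350
trestle 60 2733 (array([657.5, 236.7]), 142.7, 107.1, 73.5)
trestle 90 1831 (array([655.9, 237.2]), 142.7, 103.8, 73.5)
trestle 110 1778 (array([655.8, 237.2]), 142.6, 103.4, 73.5)
trestle 130 1462 (array([655.3, 237.3]), 142.6, 102.5, 73.5)
handle 1775 (array([472.6, -46.2]), 120.3, 39.3, 13.0)
295 [[168, 10, 132], [165, 8, 121], [8, 93, 63], [13, 139, 121], [14, 131, 160], [14, 134, 160], [8, 17, 168], [0, 1, 195], [15, 3, 195], [0, 1, 194], [15, 3, 191], [10, 4, 195], [0, 3, 195], [0, 3, 196], [0, 3, 195], [10, 4, 193], [15, 3, 194], [0, 3, 194], [15, 3, 195], [0, 3, 195], [0, 3, 194], [0, 3, 193], [20, 4, 194], [10, 4, 193], [15, 3, 194], [0, 3, 193], [0, 3, 193], [12, 66, 167], [13, 133, 153], [14, 133, 153], [176, 13, 136], [165, 7, 137], [165, 12, 133], [162, 10, 133], [160, 12, 131]]
310 [[168, 11, 120], [160, 7, 116], [4, 24
[... 767 characters left out ...]
92], [0, 3, 194], [0, 1, 196], [15, 3, 191], [15, 3, 191], [20, 4, 192], [15, 3, 193], [12, 110, 135], [13, 133, 152], [13, 131, 152], [10, 60, 137], [165, 8, 130], [158, 8, 129], [158, 8, 130]]
380 [[165, 8, 131], [165, 8, 132], [165, 8, 132], [165, 9, 117], [11, 137, 67], [14, 133, 153], [13, 134, 145], [10, 4, 192], [0, 3, 195], [0, 3, 194], [15, 3, 196], [0, 3, 193], [0, 3, 196], [15, 3, 194], [15, 3, 195], [165, 3, 195], [10, 4, 196], [10, 4, 196], [15, 3, 195], [0, 3, 194], [0, 3, 190], [0, 3, 193], [15, 3, 193], [0, 3, 196], [0, 3, 193], [10, 4, 192], [0, 3, 191], [10, 4, 194], [13, 120, 153], [13, 130, 151], [13, 133, 153], [12, 111, 145], [165, 8, 127], [158, 8, 130], [165, 8, 128]]
```

View pics/t.png

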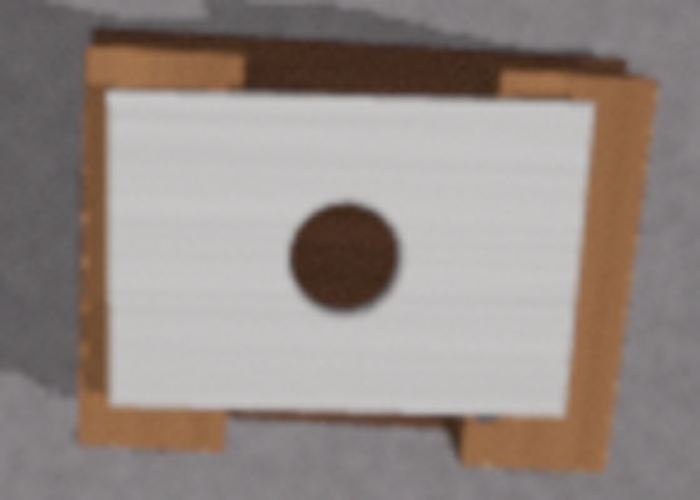

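Trestle heading is about -16.5° and plate heading about -15°, with the plate at (659.6, 240.0). Now to go above the lifter and cradle.

Request:
servo_tool(translation=[[-0.0065,0.037,0],[-0.0065,0.037,0],[-0.0065,0.037,0],[-0.0065,0.037,0],[-0.0065,0.037,0],[-0.0065,0.037,0],[-0.0065,0.037,0],[-0.0065,0.037,0],[-0.0065,0.037,0],[-0.0065,0.037,0],[0,0,0],[0,0,0],[0,0,0],[0,0,0],[0,0,0],[0,0,0],[0,0,0],[0,0,0],[0,0,0]], roll=[0,0,0,0,0,0,0,0,0,0,-0.0915,-0.0915,-0.0915,-0.0915,-0.0915,0,0,0,0], grip=[0.085,0.085,0.085,0.085,0.085,0.085,0.085,0.085,0.085,0.085,0.085,0.085,0.085,0.085,0.085,0.085,0.085,0.085,0.085])

```text
time_s: 4.2
ee_pos: [0.5004, -0.0779, 0.3073]
tool_rot: [-0.0, 0.994, 0.112, 0.0]
force: [-0.4, 0.5, 0.2]
opening: 0.0852
finger_force: 0.0
```

```bash
python3 - <<'E'
from h import *
import pickle
s=status.read_state(); c=camera_info("wrist"); im=read_camera("wrist")
print(s['ee_pos'],s['tool_rot'],s['joint_pos'].round(2),s['joint_velocities'].round(3), "yaw",np.degrees(2*np.arctan2(s['tool_rot'][2],s['tool_rot'][1])))
cv2.imwrite("pics/w3.png",im); pickle.dump(c,open("w3.pkl","wb"))
print(proj(c,[[.478,-.057,.036],[.573,-.036,.004],[.637,-.208,.058]]))
E
```

```text
[ 0.50042887 -0.07788109  0.3073342 ] [-1.58077656e-05  9.93687424e-01  1.12184227e-01  5.50032729e-05] [ 0.23  0.03 -0.23 -0.   -1.31  1.56] [-0.003  0.003  0.002 -0.    -0.002  0.007] yaw 12.882484133150923
[[301.99129169 172.39255385]
 [302.50008652  99.36610452]
 [450.20722887  78.77777508]]
```

View pics/w3.png

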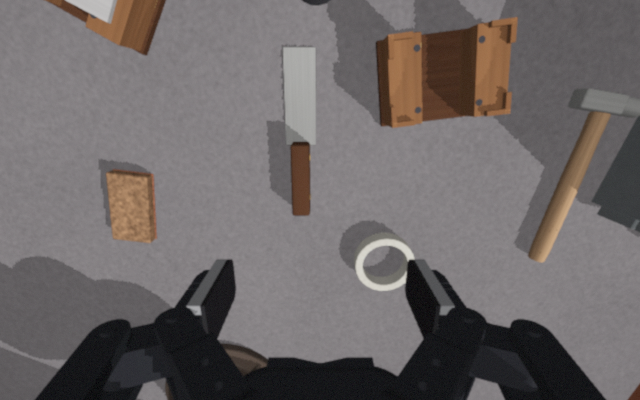

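This view shows the lifter (blade 300,95, handle 300,180), the cradle (448,75) and the tape roll (385,262).

```bash
python3 - <<'E'
from h import *
import pickle
c=pickle.load(open("w3.pkl","rb")); im=cv2.imread("pics/w3.png"); hsv=cv2.cvtColor(im,cv2.COLOR_BGR2HSV)
print(hsv[95,300],hsv[180,300],hsv[180,250],hsv[60,330],hsv[75,405],hsv[75,450],hsv[75,492],hsv[25,510])
B=blob((hsv[...,2]>148)&(hsv[...,1]<40),(300,95)); print("blade",len(B),rect(ray(c,B,.004)),np.ptp(B,axis=0))
o=(hsv[...,1]>90); o[:146]=0;o[:,:285]=0;o[:,320:]=0;o[222:]=0
ys,xs=np.nonzero(o);B=np.c_[xs,ys];print("handle",len(B),rect(ray(c,B,.036)),B.min(0),B.max(0))
for v in (60,90,110):
  o=(hsv[...,0]<22)&(hsv[...,1]>100)&(hsv[...,2]>v); 
  for x0,x1 in ((370,525),(370,426),(470,525)):
    q=o.copy();q[:, :x0]=0;q[:,x1:]=0;q[:10]=0;q[135:]=0
    ys,xs=np.nonzero(q); B=np.c_[xs,ys]
    print(v,x0,"z58",rect(ray(c,B,.058)),"z66",rect(ray(c,B,.066))) 
a=cv2.resize(im[10:135,365:530],None,fx=4.5,fy=4.5,interpolation=cv2.INTER_CUBIC);cv2.imwrite("pics/c.png",a)
E
```

```text
[ 30   3 167] [ 11 134  97] [165   8 134] [150   6 133] [ 13 137 147] [ 12 134  74] [ 13 134 143] [ 12 154  73]
blade 2710 (array([574.2, -32. ]), 128.5, 42.4, 12.6) [31 97]
handle 1207 (array([464.8, -57.1]), 100.1, 25.1, 12.2) [291 146] [309 214]
60 370 z58 (array([ 638.8, -201.1]), 160.2, 105.9, -70.2) z66 (array([ 637.7, -198.3]), 157.0, 103.7, -70.2)
60 370 z58 (array([ 621.5, -152. ]), 105.3, 55.4, 19.3) z66 (array([ 620.6, -150.1]), 103.1, 54.3, 19.3)
60 470 z58 (array([ 657. , -253.5]), 106.2, 52.1, 22.0) z66 (array([ 655.5, -249.5]), 104.0, 51.1, 22.0)
90 370 z58 (array([ 639.4, -201.8]), 159.0, 105.9, -70.4) z66 (array([ 638.3, -198.9]), 155.8, 103.7, -70.4)
90 370 z58 (array([ 622.7, -157.6]), 105.8, 53.8, 13.4) z66 (array([ 621.9, -155.6]), 103.7, 52.7, 13.4)
90 470 z58 (array([ 658.3, -255.2]), 105.9, 45.0, 20.0) z66 (array([ 656.7, -251.2]), 103.7, 44.1, 20.0)
110 370 z58 (array([ 640.8, -206.6]), 148.7, 105.9, -70.2) z66 (array([ 639.6, -203.6]), 145.7, 103.7, -70.2)
110 370 z58 (array([ 622.7, -155.5]), 105.3, 40.4, 20.1) z66 (array([ 621.8, -153.6]), 103.1, 39.5, 20.1)
110 470 z58 (array([ 658.4, -255.5]), 105.9, 44.5, 20.0) z66 (array([ 656.8, -251.5]), 103.7, 43.6, 20.0)
```

View pics/c.png

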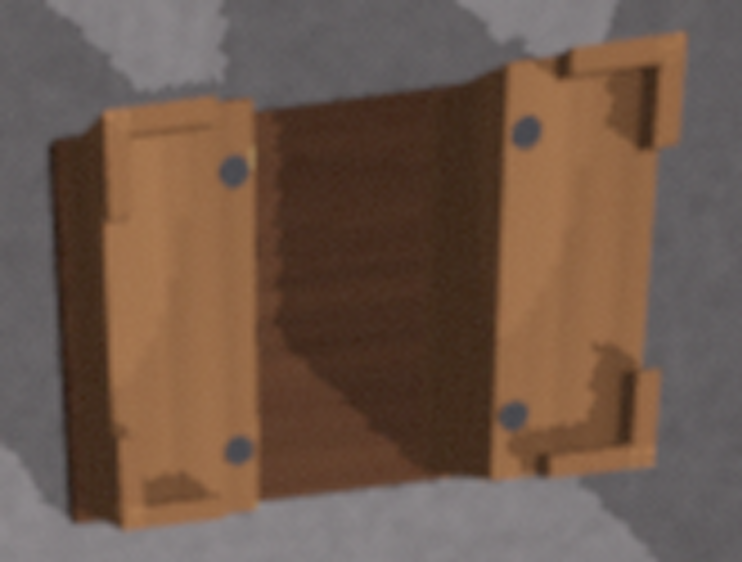

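```bash
python3 - <<'E'
from h import *
import pickle
c=pickle.load(open("w3.pkl","rb"))
f=lambda L,z: ray(c,np.array(L)/4.5+[364.6,9.6],z)[:,:2]
for n,L,z in (("inner",[(252,100),(257,510),(507,65),(491,478)],.058),("lip",[(105,112),(122,527),(687,35),(655,467)],.066),("dowel",[(233,171),(238,450),(527,131),(513,415)],.058)):
    P=f(L,z)*1000; a=P[0]-P[1]+P[2]-P[3]; b=P[0]+P[1]-P[2]-P[3]
    print(n,P.round(1).tolist(),"c",P.mean(0).round(1),"len",np.linalg.norm(a)/2,"wid",np.linalg.norm(b)/2,"ang",np.degrees(np.arctan2(a[1],a[0])),np.degrees(np.arctan2(-b[0],b[1])))
E
```

```text
inner [[676.9, -156.6], [580.0, -191.5], [698.9, -217.3], [602.8, -252.2]] c [ 639.7 -204.4] len 102.59464326633825 wid 64.67957095011855 ang 19.905471809342068 20.261395203934836
lip [[664.2, -119.4], [567.4, -154.0], [712.6, -255.0], [615.1, -290.7]] c [ 639.8 -204.8] len 103.29213909089812 wid 144.35522211883247 ang 19.893088429200738 19.44707890623659
dowel [[660.2, -157.2], [594.2, -181.1], [686.0, -228.1], [619.8, -251.7]] c [ 640.1 -204.5] len 70.19199533792391 wid 75.30738748062876 ang 19.769790730854066 19.962928869658413
```

Cradle centre is (639.8, -204.6) at 20°, and the lifter origin is about (480, -53.4) at 12.9°. Descending to grasp.

Request:
servo_tool(translation=[[-0.0072,-0.0142,0.02],[-0.0072,-0.0142,0.04],[0,0,0.04],[0,0,0.04],[0,0,0.04],[0,0,0.04],[0,0,0.03],[0,0,0.02],[0,0,0.015],[0,0,0.01],[0,0,0.004],[0,0,0],[0,0,0],[0,0,0],[0,0,0],[0,0,0],[0,0,0],[0,0,0]], roll=[0,0,0,0,0,0,0,0,0,0,0,0,0,0,0,0,0,0], grip=[0.085,0.085,0.085,0.085,0.085,0.085,0.085,0.085,0.085,0.085,0.085,0.085,0.085,0.02,0.02,0.02,0.02,0.02], force=110)

```text
time_s: 6.05
ee_pos: [0.4803, -0.0536, 0.0089]
tool_rot: [0.0, 0.994, 0.113, 0.0]
force: [-2.2, 0.7, 8.5]
opening: 0.0243
finger_force: 108.6
```

Request:
servo_tool(translation=[[0,0,-0.005],[0,0,-0.015],[0,0,-0.03],[0,0,-0.04],[0,0,-0.03],[0,0,-0.02],[0,0,0],[0,0,0]], roll=[0,0,0,0,0,0,0,0], grip=[0.02,0.02,0.02,0.02,0.02,0.02,0.02,0.02], force=115)

```text
time_s: 6.85
ee_pos: [0.4797, -0.0536, 0.1482]
tool_rot: [-0.0, 0.994, 0.112, 0.0]
force: [-0.3, 0.2, -2.2]
opening: 0.0245
finger_force: 113.0
```

```bash
python3 - <<'E'
from h import *
import pickle
s=status.read_state(); c=camera_info("wrist"); im=read_camera("wrist"); sc=read_camera("scene"); sd=read_camera("side")
q=s['tool_rot'];yaw=2*np.arctan2(q[2],q[1]);p=s['ee_pos'];print(p,q,np.degrees(yaw),s['force'],s['opening'])
cv2.imwrite("pics/w4.png",im)
hsv=cv2.cvtColor(im,cv2.COLOR_BGR2HSV)
u=np.array([np.cos(yaw),np.sin(yaw)]);v=np.array([-u[1],u[0]])
zt=p[2]-.005
t=np.r_[p[:2]+.16*u,zt]; b=np.r_[p[:2]+.1*u,zt]
print("pred tip px",proj(c,[t,b]),hsv[tuple(proj(c,b)[0].astype(int)[::-1])])
B=blob((hsv[...,2]>140)&(hsv[...,1]<40),proj(c,b)[0].astype(int)); 
P=ray(c,B,zt)[:,:2]-p[:2]; L=np.c_[P@u,P@v]*1000
print(len(B),"tool-frame blade",L.min(0),L.max(0),rect(L))
for n,i in(("scene",sc),("side",sd)):
    cc=camera_info(n);print(n,proj(cc,[t,b]).round(1)); 
C1=pickle.load(open("w2.pkl","rb"));print("jar",ray(C1,(190,235),.1),"offcut",ray(C1,(228,275),.03),"block",ray(C1,(405,305),.02))
x,y=proj(camera_info("side"),b)[0].astype(int)
o=np.hstack([cv2.resize(im[:300,170:470],(400,400)),cv2.resize(sd[y-60:y+60,x-70:x+50],(400,400),interpolation=cv2.INTER_CUBIC)])
cv2.imwrite("pics/g.png",o)
E
```

```text
[ 0.47966746 -0.05355516  0.14822236] [-2.70478690e-04  9.93658163e-01  1.12442714e-01  1.31769301e-04] 12.912293717999457 [-0.30309498  0.23367766 -2.20668035] 0.02451137342182946
pred tip px [[ 319.21414447 -114.6482442 ]
 [ 319.28480856   57.46124905]] [ 15   3 171]
19989 tool-frame blade [  0.50711395 -61.33864936] [122.15192854  21.25107186] (array([ 62728.5, -14826.8]), 137394.0, 60784.3, 23.3)
scene [[345.1 205. ]
 [327.1 198.4]]
side [[358.7 178.3]
 [347.5 185.8]]
jar [[0.60524284 0.44737275 0.1       ]] offcut [[0.49965196 0.45386138 0.03      ]] block [[0.36831298 0.1836583  0.02      ]]
```

View pics/g.png

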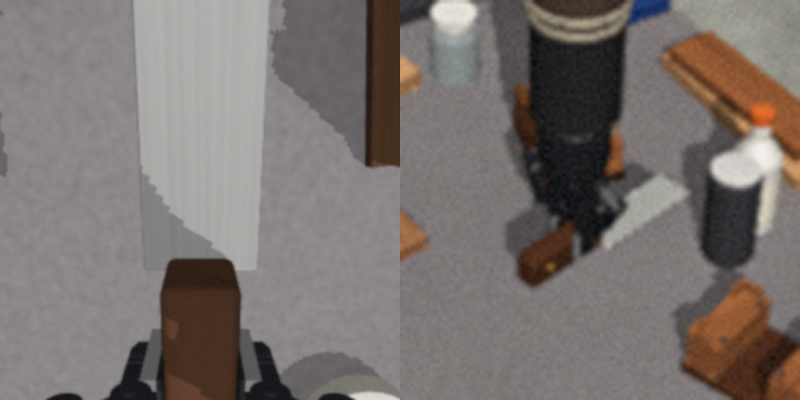

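```bash
python3 - <<'E'
from h import *
s=status.read_state();c=camera_info("wrist");im=cv2.GaussianBlur(cv2.imread("pics/w4.png"),(3,1),0)
p=s['ee_pos'];q=s['tool_rot'];yaw=2*np.arctan2(q[2],q[1]);u=np.array([np.cos(yaw),np.sin(yaw)]);v=np.array([-u[1],u[0]])
f=200/np.tan(np.radians(c['fov_y'])/2);o=-c['R'].T@c['t'];R=[]
for r in range(5,118,4):
    g=np.gradient(im[r,:,1].astype(float))
    def pk(a,b,sg):
        k=a+np.argmax(sg*g[a:b]); w=np.clip(sg*g[k-2:k+3],0,None); return (w*np.arange(k-2,k+3)).sum()/w.sum()
    l=pk(255,285,1); e=pk(355,385,-1)
    Z=f*.044/(e-l); X=o+((np.array([((l+e)/2-c['cx'])/f,(r-c['cy'])/f,1])*Z)@c['R'])
    d=X[:2]-p[:2]; R.append((d@u*1000,d@v*1000,(X[2]-p[2])*1000))
R=np.array(R)
for k,n in((1,"lat"),(2,"z")):
    P=np.polyfit(R[:,0],R[:,k],1); rs=R[:,k]-np.polyval(P,R[:,0]); print(n,"slope deg",np.degrees(P[0]),"at 80:",np.polyval(P,80),"rms",rs.std())
print(R[[0,-1]])
E
```

```text
lat slope deg -0.10269242064718051 at 80: -0.5757168223920724 rms 0.21788432658561857
z slope deg 0.8824486553971076 at 80: -8.167371093320906 rms 1.4912785148957204
[[121.087299    -0.53645898  -8.64967355]
 [ 74.04267907  -0.55022228  -8.34371127]]
```

The lifter sits straight and level in the grip. Moving to the start in front of the trestle.

Request:
servo_tool(translation=[[0.001,-0.012,0],[0.0025,-0.03,0],[0.0028,-0.035,0],[0.0028,-0.035,0],[0.0028,-0.035,0],[0.0028,-0.035,0],[0.0028,-0.035,0],[0.0028,-0.035,0],[0.0028,-0.035,0],[0.0028,-0.035,0],[0.002,-0.024,0],[0.001,-0.012,0],[0,0,0],[0,0,0],[0,0,0],[0,0,0],[0,0,0],[0,0,0],[0,0,0],[0,0,0]], roll=[0,0,0,0,0,0,0,0,0,0,0,0,0.08,0.1,0.1,0.1,0.08,0.027,0,0], grip=[0.02,0.02,0.02,0.02,0.02,0.02,0.02,0.02,0.02,0.02,0.02,0.02,0.02,0.02,0.02,0.02,0.02,0.02,0.02,0.02])

```text
time_s: 9.0
ee_pos: [0.428, 0.3016, 0.1481]
tool_rot: [0.0, 0.992, -0.129, -0.0]
force: [-0.0, -0.4, -1.4]
opening: 0.024
finger_force: 113.0
```

```bash
cat > rel.py <<'E'
from h import *
import sys
def rel(tx,ty,th):
    s=status.read_state();p=s['ee_pos'];q=s['tool_rot'];yaw=2*np.arctan2(q[2],q[1]);u=np.array([np.cos(yaw),np.sin(yaw)]);v=np.array([u[1],-u[0]])
    d=np.array([tx,ty])/1000-p[:2]
    print("p",p.round(4),"yaw",np.degrees(yaw).round(2),"to target tool x,y mm",(d@u*1000).round(1),(d@v*1000).round(1),"roll needed",round(yaw-np.radians(th),4),"F",s['force'].round(1),"open",s['opening'].round(4))
if __name__=="__main__": rel(*map(float,sys.argv[1:]))
E
python3 rel.py 659.6 240 -15
```

```text
Traceback (most recent call last):
  File "rel.py", line 7, in <module>
    if __name__=="__main__": rel(*map(float,sys.argv[1:]))
                             ~~~^^^^^^^^^^^^^^^^^^^^^^^^^^
  File "rel.py", line 6, in rel
    print("p",p.round(4),"yaw",np.degrees(yaw).round(2),"to target tool x,y mm",(d@u*1000).round(1),(d@v*1000).round(1),"roll needed",round(yaw-np.radians(th),4),"F",s['force'].round(1),"open",s['opening'].round(4))
                                                                                                                                                                                                 ^^^^^^^^^^^^^^^^^^
AttributeError: 'float' object has no attribute 'round'
```

```bash
sed -i "s/s\['opening'\].round(4)/s['opening']/" rel.py; python3 rel.py 659.6 240 -15
```

```text
p [0.428  0.3016 0.1481] yaw -14.88 to target tool x,y mm 239.7 0.0 roll needed 0.0021 F [-0.  -0.4 -1.4] open 0.023979761886557975
```

Request:
servo_tool(translation=[[0,0,0.01],[0,0,0.025],[0,0,0.03],[0,0,0.025],[0,0,0.012],[0,0,0.004],[0,0,0],[0,0,0]], roll=[0,0,0,0,0,0,0,0], grip=[0.02,0.02,0.02,0.02,0.02,0.02,0.02,0.02])

```text
time_s: 9.8
ee_pos: [0.4287, 0.3024, 0.0432]
tool_rot: [-0.001, 0.992, -0.13, 0.0]
force: [0.9, 0.0, -2.7]
opening: 0.0243
finger_force: 113.1
```

```bash
python3 rel.py 659.6 240 -15; python3 - <<'E'
from h import *
im=read_camera("scene");sd=read_camera("side")
o=np.hstack([cv2.resize(im[120:240,290:430],(400,343),interpolation=cv2.INTER_CUBIC),cv2.resize(sd[110:230,230:370],(400,343),interpolation=cv2.INTER_CUBIC)])
cv2.imwrite("pics/ins.png",o)
E
```

```text
p [0.4287 0.3024 0.0432] yaw -14.95 to target tool x,y mm 239.2 0.8 roll needed 0.0009 F [ 0.9  0.  -2.7] open 0.02427315043430125
```

View pics/ins.png

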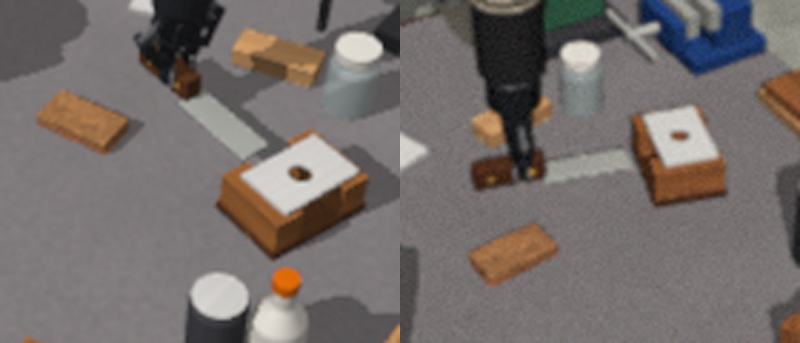

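The blade is in line with the channel, tip short of the trestle. Inserting.

Request:
servo_tool(translation=[[0.005,0.0008,0],[0.012,0,0],[0.015,0,0],[0.015,0,0],[0.015,0,0],[0.015,0,0],[0.015,0,0],[0.015,0,0],[0.012,0,0],[0.006,0,0],[0.002,0,0],[0,0,0],[0,0,0],[0,0,0]], roll=[0,0,0,0,0,0,0,0,0,0,0,0,0,0], grip=[0.02,0.02,0.02,0.02,0.02,0.02,0.02,0.02,0.02,0.02,0.02,0.02,0.02,0.02])

```text
time_s: 11.3
ee_pos: [0.5502, 0.2684, 0.0424]
tool_rot: [-0.0, 0.992, -0.13, -0.0]
force: [-0.7, 0.6, -2.5]
opening: 0.0246
finger_force: 113.1
```

```bash
python3 - <<'E'
from h import *
from rel import rel
rel(659.6,240,-15)
c=camera_info("wrist"); im=read_camera("wrist"); cv2.imwrite("pics/w5.png",im)
s=status.read_state();p=s['ee_pos'];q=s['tool_rot'];yaw=2*np.arctan2(q[2],q[1]);u=np.array([np.cos(yaw),np.sin(yaw)]);v=np.array([-u[1],u[0]])
X=np.array([.6596-.03,.24,.064]); X[:2]=np.array([.6596,.24])-.03*u
print(proj(c,X))
hsv=cv2.cvtColor(im,cv2.COLOR_BGR2HSV);px=proj(c,X)[0].astype(int); print(hsv[max(px[1],5),px[0]])
B=blob((hsv[...,2]>130)&(hsv[...,1]<50),(px[0],max(px[1],6)));P=ray(c,B,.064)[:,:2]-p[:2];L=np.c_[P@u,P@v]*1000;print(len(B),L.min(0),L.max(0))
E
```

```text
p [0.5502 0.2684 0.0424] yaw -14.93 to target tool x,y mm 113.1 -0.7 roll needed 0.0011 F [-0.7  0.6 -2.5] open 0.02461099655208175
[[317.23055847  98.0250505 ]]
[ 15   3 196]
86902 [ -57.74169617 -162.44668595] [115.29868274  61.04531608]
```

```bash
python3 - <<'E'
from h import *
c=camera_info("wrist"); im=cv2.imread("pics/w5.png")
s=status.read_state();p=s['ee_pos'];q=s['tool_rot'];yaw=2*np.arctan2(q[2],q[1]);u=np.array([np.cos(yaw),np.sin(yaw)]);v=np.array([-u[1],u[0]])
hsv=cv2.cvtColor(im,cv2.COLOR_BGR2HSV)
for t in (165,175,182):
    B=blob((hsv[...,2]>t)&(hsv[...,1]<30),(317,98));P=ray(c,B,.064)[:,:2]-p[:2];L=np.c_[P@u,P@v]*1000
    print(t,len(B),B.min(0),B.max(0),L.min(0).round(1),L.max(0).round(1))
cv2.imwrite("pics/w5s.png",im[:300])
E
```

```text
165 37434 [144   0] [491 173] [ 53.7 -59.9] [115.4  61. ]
175 37004 [144   0] [491 124] [ 73.4 -59.9] [115.4  60.9]
182 36795 [145   0] [490 124] [ 73.4 -59.9] [115.4  60.8]
```

View pics/w5s.png

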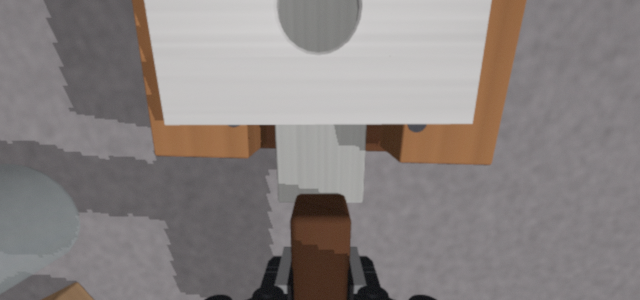

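The close view shows the blade entering the channel centred, plate near edge at (318,124) and lateral offset 0.5 mm. Plate centre is 113 mm ahead of the grip. Lifting gently.

Request:
servo_tool(translation=[[0,0,-0.004],[0,0,-0.007],[0,0,-0.005],[0,0,-0.002],[0,0,-0.0015],[0,0,-0.0015],[0,0,-0.0015],[0,0,-0.0015],[0,0,-0.0015],[0,0,-0.0015],[0,0,-0.003],[0,0,-0.004],[0,0,-0.003],[0,0,-0.001],[0,0,0],[0,0,0],[0,0,0]], roll=[0,0,0,0,0,0,0,0,0,0,0,0,0,0,0,0,0], grip=[0.02,0.02,0.02,0.02,0.02,0.02,0.02,0.02,0.02,0.02,0.02,0.02,0.02,0.02,0.02,0.02,0.02])

```text
time_s: 13.05
ee_pos: [0.5505, 0.2681, 0.0801]
tool_rot: [0.0, 0.991, -0.13, -0.0]
force: [0.0, -0.2, -3.5]
opening: 0.0241
finger_force: 113.0
```

```bash
cat > pl.py <<'E'
from h import *
def plate(px=(318,70),t=165,ztop=None):
    s=status.read_state();c=camera_info("wrist"); im=read_camera("wrist")
    p=s['ee_pos'];q=s['tool_rot'];yaw=2*np.arctan2(q[2],q[1]);u=np.array([np.cos(yaw),np.sin(yaw)]);v=np.array([-u[1],u[0]])
    z=p[2]-.009+.010 if ztop is None else ztop
    hsv=cv2.cvtColor(im,cv2.COLOR_BGR2HSV)
    B=blob((hsv[...,2]>t)&(hsv[...,1]<30),px);P=ray(c,B,z)[:,:2]-p[:2];L=np.c_[P@u,P@v]*1000
    # near edge: lowest plate pixel on columns left and right of the blade
    E=[]
    for lat in (-50,-40,-30,30,40,50):
        k=np.abs(L[:,1]-lat)<1.5; E.append(L[k,0].min())
    sl=np.polyfit((-50,-40,-30,30,40,50),E,1)
    print("p",p.round(4),"yaw",np.degrees(yaw).round(2),"lat",L[:,1].min().round(1),L[:,1].max().round(1),"near",sl[1].round(1),"tilt deg",np.degrees(sl[0]).round(2),np.round(E,1),"F",s['force'].round(2),"T",s['ft_torque'].round(3),"q",q.round(4))
if __name__=="__main__": plate()
E
python3 pl.py
```

```text
p [0.5505 0.2681 0.0801] yaw -14.97 lat -59.5 61.0 near 73.2 tilt deg -0.25 [73.5 73.5 73.1 73.  73.  73. ] F [ 0.03 -0.15 -3.46] T [ 0.048  0.199 -0.009] q [ 1.000e-04  9.915e-01 -1.303e-01 -1.000e-04]
```

Request:
servo_tool(translation=[[0,0,-0.003],[0,0,-0.007],[0,0,-0.011],[0,0,-0.014],[0,0,-0.015],[0,0,-0.015],[0,0,-0.013],[0,0,-0.011],[0,0,-0.008],[0,0,-0.005],[0,0,-0.002],[0,0,0],[0,0,0]], roll=[0,0,0,0,0,0,0,0,0,0,0,0,0], grip=[0.02,0.02,0.02,0.02,0.02,0.02,0.02,0.02,0.02,0.02,0.02,0.02,0.02])

```text
time_s: 14.4
ee_pos: [0.5503, 0.268, 0.1836]
tool_rot: [0.0, 0.991, -0.13, -0.0]
force: [-0.2, -0.1, -3.4]
opening: 0.0239
finger_force: 113.0
```

```bash
python3 pl.py; python3 rel.py 533.5 -243.3 20
```

```text
p [0.5503 0.268  0.1836] yaw -14.98 lat -59.5 60.9 near 73.3 tilt deg -0.33 [73.5 73.5 73.5 73.  73.  73. ] F [-0.18 -0.15 -3.37] T [ 0.046  0.17  -0.012] q [ 4.000e-04  9.915e-01 -1.303e-01 -4.000e-04]
p [0.5503 0.268  0.1836] yaw -14.98 to target tool x,y mm 115.9 498.3 roll needed -0.6104 F [-1.  -0.4 -3.3] open 0.024177627219680805
```

Request:
servo_tool(translation=[[0.0005,0.002,0],[0.0012,0.005,0],[0.0019,0.008,0],[0.0026,0.011,0],[0.0033,0.014,0],[0.004,0.017,0],[0.00465,0.02,0],[0.00465,0.02,0],[0.00465,0.02,0],[0.00465,0.02,0],[0.00465,0.02,0],[0.00465,0.02,0],[0.00465,0.02,0],[0.00465,0.02,0],[0.00465,0.02,0],[0.00465,0.02,0],[0.00465,0.02,0],[0.00465,0.02,0],[0.00465,0.02,0],[0.00465,0.02,0]], roll=[0,0,0,0,0,0,0,0,0,0,0,0,0,0,0,0,0,0,0,0], grip=[0.02,0.02,0.02,0.02,0.02,0.02,0.02,0.02,0.02,0.02,0.02,0.02,0.02,0.02,0.02,0.02,0.02,0.02,0.02,0.02])

```text
time_s: 16.45
ee_pos: [0.5387, -0.0798, 0.1845]
tool_rot: [0.0, 0.991, -0.131, 0.0]
force: [0.6, -0.3, -3.4]
opening: 0.0241
finger_force: 113.0
```

Request:
servo_tool(translation=[[0.00465,0.02,0],[0.00465,0.02,0],[0.00465,0.02,0],[0.00465,0.02,0],[0.004,0.017,0],[0.004,0.017,0],[0.0033,0.014,0],[0.0026,0.011,0],[0.0021,0.009,0],[0.0016,0.007,0],[0.0009,0.004,0],[0.0005,0.002,0],[0,0,0],[0,0,0]], roll=[0,0,0,0,0,0,0,0,0,0,0,0,0,0], grip=[0.02,0.02,0.02,0.02,0.02,0.02,0.02,0.02,0.02,0.02,0.02,0.02,0.02,0.02])

```text
time_s: 17.85
ee_pos: [0.5343, -0.2426, 0.1843]
tool_rot: [-0.0, 0.992, -0.13, -0.0]
force: [-0.4, 0.6, -3.1]
opening: 0.024
finger_force: 113.0
```

```bash
python3 pl.py; python3 rel.py 533.5 -243.3 20
```

```text
p [ 0.5343 -0.2426  0.1843] yaw -14.95 lat -59.5 61.2 near 73.1 tilt deg -0.15 [73.5 73.1 73.1 73.  73.  73. ] F [-0.42  0.56 -3.1 ] T [0.044 0.225 0.042] q [-0.      0.9915 -0.1301 -0.    ]
p [ 0.5343 -0.2426  0.1843] yaw -14.95 to target tool x,y mm -0.6 0.9 roll needed -0.6099 F [-0.4  0.3 -3.9] open 0.02432561137513517
```

Request:
servo_tool(translation=[[0,0,0],[0,0,0],[0,0,0],[0,0,0],[0,0,0],[0,0,0],[0,0,0],[0,0,0],[0,0,0],[0,0,0],[0,0,0],[0,0,0],[0,0,0],[0,0,0],[0,0,0],[0,0,0],[0,0,0],[0,0,0],[0,0,0],[0,0,0]], roll=[-0.01,-0.02,-0.03,-0.041,-0.041,-0.041,-0.041,-0.041,-0.041,-0.041,-0.041,-0.041,-0.041,-0.041,-0.04,-0.029,-0.02,-0.01,0,0], grip=[0.02,0.02,0.02,0.02,0.02,0.02,0.02,0.02,0.02,0.02,0.02,0.02,0.02,0.02,0.02,0.02,0.02,0.02,0.02,0.02])

```text
time_s: 19.9
ee_pos: [0.5342, -0.243, 0.1843]
tool_rot: [0.0, 0.985, 0.173, 0.0]
force: [-0.7, -0.4, -3.5]
opening: 0.024
finger_force: 113.0
```

```bash
python3 pl.py; python3 rel.py 533.5 -243.3 20
```

```text
p [ 0.5342 -0.243   0.1843] yaw 19.96 lat -59.3 61.3 near 88.7 tilt deg 21.04 [ 73.3  73.3  73.3 106.4 101.4 104.5] F [-0.74 -0.39 -3.48] T [-0.069  0.211  0.041] q [0.     0.9849 0.1733 0.    ]
p [ 0.5342 -0.2429  0.1843] yaw 19.96 to target tool x,y mm -0.8 0.1 roll needed -0.0007 F [-0.   0.3 -3.2] open 0.02423410598110526
```

Request:
servo_tool(translation=[[-0.0005,0.0005,0.003],[-0.0005,0.0005,0.006],[0,0,0.009],[0,0,0.012],[0,0,0.014],[0,0,0.014],[0,0,0.013],[0,0,0.011],[0,0,0.009],[0,0,0.007],[0,0,0.005],[0,0,0.003],[0,0,0.001],[0,0,0],[0,0,0],[0,0,0]], roll=[0,0,0,0,0,0,0,0,0,0,0,0,0,0,0,0], grip=[0.02,0.02,0.02,0.02,0.02,0.02,0.02,0.02,0.02,0.02,0.02,0.02,0.02,0.02,0.02,0.02])

```text
time_s: 21.55
ee_pos: [0.5338, -0.2443, 0.0777]
tool_rot: [0.0, 0.985, 0.173, 0.0]
force: [-0.7, -0.3, -2.3]
opening: 0.0237
finger_force: 113.0
```

```bash
python3 pl.py; python3 - <<'E'
from h import *
from rel import rel
rel(533.5,-243.3,20)
s=status.read_state();c=camera_info("wrist");im=read_camera("wrist");cv2.imwrite("pics/w6.png",im)
p=s['ee_pos'];q=s['tool_rot'];yaw=2*np.arctan2(q[2],q[1]);u=np.array([np.cos(yaw),np.sin(yaw)]);v=np.array([-u[1],u[0]])
hsv=cv2.cvtColor(im,cv2.COLOR_BGR2HSV);o=(hsv[...,0]<22)&(hsv[...,1]>100)&(hsv[...,2]>60)
# lateral scan of lip outer faces & rear rail ends in tool frame
ys,xs=np.nonzero(o);P=ray(c,np.c_[xs,ys],.066)[:,:2]-p[:2];L=np.c_[P@u,P@v]*1000
k=(L[:,0]>50)&(L[:,0]<80)&(np.abs(L[:,1])<95)
for a in range(54,80,3):
    m=k&(np.abs(L[:,0]-a)<1.5); print(a,L[m,1].min().round(1) if m.any() else None,L[m,1].max().round(1) if m.any() else None)
for lat in (-64,-55,-45,-38,38,45,55,64):
    m=k&(np.abs(L[:,1]-lat)<2)&1; m=m.astype(bool); print("lat",lat,L[m,0].min().round(1) if m.any() else None)
E
```

```text
p [ 0.5338 -0.2443  0.0777] yaw 19.98 lat -59.4 61.3 near 88.4 tilt deg 20.81 [ 73.3  73.3  73.3 104.5 101.8 104.5] F [-0.66 -0.34 -2.28] T [-0.024  0.209 -0.034] q [1.000e-04 9.848e-01 1.735e-01 3.000e-04]
p [ 0.5338 -0.2442  0.0776] yaw 19.98 to target tool x,y mm 0.1 -1.0 roll needed -0.0003 F [ 0.5  0.8 -3.3] open 0.024226374449263514
54 None None
57 None None
60 None None
63 -71.0 73.0
66 -71.0 73.1
69 -71.0 73.1
72 -71.2 73.1
75 -71.1 73.1
78 -71.0 73.2
lat -64 61.6
lat -55 61.6
lat -45 61.6
lat -38 62.6
lat 38 63.0
lat 45 61.5
lat 55 61.5
lat 64 61.5
```

Plate and cradle agree within 0.3 mm in the tool frame. Setting it down slowly.

Request:
servo_tool(translation=[[0,0,0.003],[0,0,0.004],[0,0,0.003],[0,0,0.0015],[0,0,0.001],[0,0,0.001],[0,0,0.001],[0,0,0.001],[0,0,0.001],[0,0,0.001],[0,0,0.001],[0,0,0.001],[0,0,0.001],[0,0,0.002],[0,0,0.003],[0,0,0.004],[0,0,0.003],[0,0,0.001],[0,0,0],[0,0,0]], roll=[0,0,0,0,0,0,0,0,0,0,0,0,0,0,0,0,0,0,0,0], grip=[0.02,0.02,0.02,0.02,0.02,0.02,0.02,0.02,0.02,0.02,0.02,0.02,0.02,0.02,0.02,0.02,0.02,0.02,0.02,0.02])

```text
time_s: 23.65
ee_pos: [0.5337, -0.2442, 0.0438]
tool_rot: [0.0, 0.985, 0.173, 0.0]
force: [0.8, -0.3, -2.3]
opening: 0.0242
finger_force: 113.0
```

```bash
python3 - <<'E'
from pl import *
plate(ztop=.064)
E
```

```text
p [ 0.5337 -0.2442  0.0438] yaw 19.98 lat -59.6 61.4 near 82.2 tilt deg 13.21 [73.1 73.1 73.1 85.8 89.  98.9] F [ 0.85 -0.26 -2.27] T [-0.067  0.014  0.023] q [0.     0.9848 0.1735 0.    ]
```

```bash
python3 - <<'E'
from h import *
import pickle
c=pickle.load(open("w3.pkl","rb"));print("tape",ray(c,(384,263),.025),"hammer",ray(c,[(539,258),(602,110),(585,100)],.02),"block",ray(c,[(132,207)],.02))
E
```

```text
tape [[ 0.35887734 -0.21558475  0.025     ]] hammer [[ 0.42100402 -0.45814108  0.02      ]
 [ 0.65121874 -0.43868611  0.02      ]
 [ 0.65786079 -0.40958377  0.02      ]] block [[0.36338812 0.18409209 0.02      ]]
```

Request:
servo_tool(translation=[[-0.004,0,0],[-0.008,0,0],[-0.012,0,0],[-0.015,0,0],[-0.015,0,0],[-0.015,0,0],[-0.015,0,0],[-0.015,0,0],[-0.013,0,0],[-0.01,0,0],[-0.006,0,0],[-0.002,0,0],[0,0,0],[0,0,0]], roll=[0,0,0,0,0,0,0,0,0,0,0,0,0,0], grip=[0.02,0.02,0.02,0.02,0.02,0.02,0.02,0.02,0.02,0.02,0.02,0.02,0.02,0.02])

```text
time_s: 25.1
ee_pos: [0.412, -0.2886, 0.0439]
tool_rot: [0.0, 0.985, 0.174, 0.0]
force: [1.1, 0.4, -2.4]
opening: 0.0242
finger_force: 113.1
```

```bash
python3 rel.py 480 -53.5 12.9
```

```text
p [ 0.412  -0.2886  0.0439] yaw 20.0 to target tool x,y mm 144.3 -197.7 roll needed 0.1239 F [ 1.1  0.4 -2.4] open 0.024200493050093187
```

Request:
servo_tool(translation=[[0,0,-0.008],[0,0,-0.025],[0,0,-0.035],[0,0,-0.025],[0,0,-0.01],[0.008,-0.013,0],[0.0158,-0.026,0],[0.0158,-0.026,0],[0.0158,-0.026,0],[0.0158,-0.026,0],[0.0158,-0.026,0],[0.0158,-0.026,0],[0.0158,-0.026,0],[0.008,-0.013,0],[0,0,0],[0,0,0],[0,0,0],[0,0,0]], roll=[0,0,0,0,0,0,0,0,0,0,0,0,0,0,0.06,0.064,0,0], grip=[0.02,0.02,0.02,0.02,0.02,0.02,0.02,0.02,0.02,0.02,0.02,0.02,0.02,0.02,0.02,0.02,0.02,0.02])

```text
time_s: 26.9
ee_pos: [0.4591, -0.0498, 0.1465]
tool_rot: [-0.0, 0.994, 0.113, -0.0]
force: [-0.1, -1.0, -2.1]
opening: 0.0241
finger_force: 113.4
```

Request:
servo_tool(translation=[[0,0,0.01],[0,0,0.025],[0,0,0.03],[0,0,0.03],[0,0,0.02],[0,0,0.008],[0,0,0.003],[0,0,0],[0,0,0],[0,0,0]], roll=[0,0,0,0,0,0,0,0,0,0], grip=[0.02,0.02,0.02,0.02,0.02,0.02,0.02,0.02,0.02,0.02])

```text
time_s: 27.9
ee_pos: [0.46, -0.0497, 0.0217]
tool_rot: [-0.0, 0.994, 0.112, 0.001]
force: [-0.4, -0.6, -2.6]
opening: 0.024
finger_force: 113.4
```

Now lower slowly until contact.

Request:
servo_tool(translation=[[0,0,0.004],[0,0,0.004],[0,0,0.002],[0,0,0.001],[0,0,0.001],[0,0,0],[0,0,0]], roll=[0,0,0,0,0,0,0], grip=[0.02,0.02,0.02,0.02,0.02,0.02,0.02])

```text
time_s: 28.6
ee_pos: [0.4593, -0.0499, 0.0089]
tool_rot: [0.0, 0.994, 0.112, -0.0]
force: [-2.0, 0.1, 2.0]
opening: 0.0238
finger_force: 113.9
```

Request:
servo_tool(translation=[[0,0,0],[0,0,0],[0,0,0],[0,0,0],[0,0,0],[0,0,0],[0,0,-0.005],[0,0,-0.02],[0,0,-0.04],[0,0,-0.04],[0,0,-0.04],[0,0,-0.04],[0,0,-0.04],[0,0,-0.04],[0,0,-0.02],[0,0,0],[0,0,0],[0,0,0]], roll=[0,0,0,0,0,0,0,0,0,0,0,0,0,0,0,0,0,0], grip=[0.03,0.045,0.065,0.085,0.085,0.085,0.085,0.085,0.085,0.085,0.085,0.085,0.085,0.085,0.085,0.085,0.085,0.085])

```text
time_s: 30.4
ee_pos: [0.4586, -0.05, 0.2929]
tool_rot: [-0.0, 0.994, 0.112, -0.001]
force: [-0.5, 0.6, 0.1]
opening: 0.0852
finger_force: 0.0
```

```bash
python3 - <<'E'
from h import *
s=status.read_state();c=camera_info("wrist");im=read_camera("wrist");cv2.imwrite("pics/w7.png",im);print(s['ee_pos'],s['opening'],s['force'])
hsv=cv2.cvtColor(im,cv2.COLOR_BGR2HSV)
u=np.array([np.cos(.2251),np.sin(.2251)]);b=np.r_[np.array([.4593,-.0499])+.0975*u,.004];px=proj(c,b)[0].astype(int);print(px,hsv[px[1],px[0]])
B=blob((hsv[...,2]>148)&(hsv[...,1]<40),px);print("blade",len(B),rect(ray(c,B,.004)),"expect",b)
e=proj(c,[.655,-.235,.064])[0].astype(int);print("plate px",e,proj(c,[.6398,-.2046,.064]))
for n in("wrist","scene","side"):
    cc=camera_info(n); i=im if n=="wrist" else read_camera(n); cv2.imwrite(f"pics/{n}_end.png",i); hh=cv2.cvtColor(i,cv2.COLOR_BGR2HSV)
    for t in (135,165):
        px=proj(cc,[.6398+.01,-.2046-.03,.064])[0].astype(int)
        try:
            B=blob((hh[...,2]>t)&(hh[...,1]<60),px); 
            print(n,t,len(B),rect(ray(cc,B,.064)),B.min(0),B.max(0))
        except Exception as ex: print(n,t,ex,px)
E
```

```text
[ 0.45862018 -0.04997363  0.29290348] 0.08515437915485004 [-0.54409871  0.64488911  0.14604752]
[320  84] [ 30   3 163]
blade 3010 (array([552.9, -29.2]), 128.9, 43.0, 12.9) expect [ 0.55434025 -0.02813763  0.004     ]
plate px [525  31] [[493.47263297  40.18761028]]
wrist 135 8072 (array([ 639.4, -204.7]), 121.0, 81.0, -69.8) [438   0] [553  86]
wrist 165 7900 (array([ 639.3, -205.1]), 119.6, 80.1, -69.8) [439   0] [552  86]
scene 135 988 (array([ 639.1, -207.4]), 123.5, 84.0, -69.8) [285 242] [325 283]
scene 165 934 (array([ 638.9, -206.9]), 122.3, 81.1, -69.7) [286 243] [325 282]
side 135 582 (array([ 635.9, -209.6]), 123.7, 86.5, -68.9) [368 212] [407 239]
side 165 541 (array([ 635.2, -209. ]), 121.9, 83.9, -69.9) [369 212] [407 239]
```

The plate lies centred and square in the cradle. The lifter lies flat where expected and the gripper is clear, so I'm handing in.

```bash
python3 -c "
from rig import order; print(order.sign_off())"
```

```text
the job is handed in; nothing more can be done
None
```

The plate lies flat and centred inside the cradle's four lips, the lifter lies flat on the bench clear of both stands, and the job was handed in at about 31 s; I did not measure the bystanders again at the end.

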